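# Cap a bottle with the pantry's over-centre bench press

## Task

Finish capping the small bottle that stands in the bench press: with a fingertip, gently tip its open flip cap shut, then swing the T-handle of the press forward over centre until it locks against its stop, so that the press (not your fingers) pushes the closure fully home on the neck. Then swing the handle all the way back to its rest, leaving the bottle standing capped in the nest; use moderate force and leave everything else where it is.

Things in the scene. Friction and masses are not known exactly. Their poses are not given: they have to be found in the camera images.
- press: Fixed steel bench press on a grey plate 215 x 100 x 12 mm; origin on the table under its middle, x from the tower to the nest, z up. The tower, 48 mm wide, 142 mm high, spans x = -56 to 0 mm; all swinging parts move in the x-z plane. Open, the clamp arm stands up and back over the tower to about 210 mm.
- nest (a point): Centre of the nest floor, 12 mm above the table, 60 mm forward of the press origin; around it stands a steel cup of 64 mm outside diameter, 30 mm high, in which the bottle stands with about 2 mm of play.
- toggle_hinge (a point): Hinge line of the T-handle in the tower, parallel to the press's y, 134 mm above the table, 39 mm behind the press origin.
- toggle_bar (a point): Centre of the T-handle's rubber cross-bar: 16 mm diameter, 70 mm long, parallel to the press's y, on a 12 mm steel stem, 140 mm from the hinge. Push it from behind to close; from the front, then from above as it lies back, to open.
- toggle (a joint): Angle of the T-handle, rad: 0 at rest (open), leaning back 52 degrees from upright; grows as it swings up and forward, lowering the clamp arm; the pad meets the cap at about 0.87; upright 0.91; dead centre 1.35; locked at its stop 1.48, leaning 33 degrees forward. Stays where left. About 15 N at the bar before dead centre, then it snaps to its stop; 8 N to unlock.
- pad_tip (a point): Middle of the face of the rubber pad, 22 mm in diameter, that the clamp arm carries.
- clamp_arm: Clamp arm of the press with its pad, driven by the T-handle through a slightly springy linkage; origin on its hinge in the tower, 122 mm above the table, 10 mm behind the press origin; the pad is 70 mm from it. Closed, the arm lies level over the nest and its pad presses on the middle of the bottle's cap.
- bottle: Loose glass bottle, 48 mm diameter, with a narrower neck, about 0.3 kg, standing in the nest with a black closure on the neck; origin at the centre of its underside, z up, x from the flip cap's hinge towards its lip side.
- closure (a joint): How far the black closure has been pressed down on the neck, m: 0 to 0.002 at the start (proud), 0.007 fully home. It needs about 30 N, more than fingers should give, and stays where it is left.
- closure_top (a point): Centre of the closure's flat top under the flip cap; the closure is 38 mm in diameter, 18 mm high; this point is 108 mm above the bottle's underside when the joint reads 0.
- flipcap (a joint): Opening angle of the flip cap, rad: 0 shut (lying flat on the closure), about 1.57 standing upright on its hinge; stiff enough to stay where it is left, moves with under 1 N at the lip.
- cap_hinge (a point): Middle of the flip cap's hinge, on the edge of the closure's top, 19 mm from its centre.
- cap_lip (a point): End of the flip cap's thumb lip, 43 mm from the hinge. The cap is a disc 37 mm in diameter and 9 mm thick; its outer face is the top when shut.
- spare_cap1: Bystander: spare black closure on the table beside the press, 38 mm diameter, 27 mm high; origin at its underside.
- spare_cap2: Bystander: a second spare black closure, same size.
- tall_bottle1: Bystander: glass bottle 48 mm diameter, 170 mm high, black cap; origin at its underside.
- tall_bottle2: Bystander: a second such bottle.
- jar: Bystander: glass jar with knobbed lid, 104 mm diameter, 163 mm high; origin at its underside.
- food_box: Bystander: food box with white lid, 106 x 176 x 72 mm; origin at its underside.
- tin: Bystander: tin 74 mm diameter, 100 mm high; origin at its underside.
- scoop: Bystander: wooden spoon 190 mm long, lying on the table.
Things that resemble listed ones, but are neither listed nor needed, are in the scene too. Leave any yellow look-alike of the bottle alone.

How it is judged:
On the way, in this order (a step that is already met when the one before it is completed fails the run):
1. the flip cap is shut, with the press still open and the closure still proud (value of joint flipcap below 0.12 rad and value of joint toggle below 0.3 rad and value of joint closure below 0.005 m), for 0.2 s.
2. the handle is locked past dead centre, the pad presses on the shut cap and the closure is home (value of joint toggle above 1.42 rad and value of joint flipcap below 0.12 rad and value of joint closure above 0.006 m and contact force between clamp_arm and bottle above 8 N), for 0.2 s.
At the end, for the whole second after the job is handed in: The T-handle is back at its rest (within 0.15 rad) and still; the closure is home (joint over 6 of 7 mm); the flip cap is shut (under 0.12 rad); the bottle stands at rest and upright (within 0.06 rad) on the nest floor, within 6 mm of the nest's centre (value of joint toggle between -0.1 and 0.15 rad and velocity of joint toggle between -0.1 and 0.1 rad/s and value of joint closure above 0.006 m and value of joint flipcap below 0.12 rad and horizontal distance between bottle and nest below 0.006 m and height (world z) of bottle below 0.018 m and angle between bottle's own z axis and vertical below 0.06 rad and linear speed of bottle below 0.02 m/s); the robot touches nothing.
It fails at once if the bottle, its closure or cap is pushed by the robot with more than 40 N (contact force between any of the fingers, the arm and bottle above 40 N).
It fails at once if the fingers, not the press, push the closure down (they bear on the bottle with over 3 N while the closure is past 5 mm) (value of joint closure above 0.005 m and contact force between the fingers and bottle above 3 N).
It fails at once if the press is forced: the robot pushes on it with more than 60 N (contact force between any of the fingers, the arm and press above 60 N).
It fails at once if the bottle is tipped by more than 0.2 rad or lifted out of the nest (angle between bottle's own z axis and vertical above 0.2 rad or distance of bottle from where it was at the start of the episode above 0.02 m).
It fails at once if a bystander is moved by more than 30 mm (distance of any of spare_cap1, spare_cap2, tall_bottle1, tall_bottle2, jar, food_box, tin, scoop from where it was at the start of the episode above 0.03 m).
It also fails if it takes over 58 s, if anything falls off the work surface, if the arm or the gripper's body presses on something with over 40 N, if the wrist force passes 120 N, or if a joint passes its speed limit or range.

## Robot

A 7-joint arm with a two-finger parallel gripper is mounted at the origin on the work surface. World frame = base frame: x ahead of the robot, y to its left, z up, the work surface at z = 0. Lengths are in m, angles in rad, forces in N, time in s.
With the tool pointing down it reaches from about 0.425 to 0.875 m from the base axis. Payload 4.7 kg.
Tool frame: the origin (TCP) lies on the centre line of the jaws, within the pads' length; the fingertips stand 19 mm ahead of it and the grasp point (between the pads) is the TCP; z points along the fingers, y is the line along which they close (so a half turn about z gives the same grasp; the last joint's range is limited). The gripper opens to 87 mm and grips with 3 to 60 N. Pads are 19 mm wide; open, the fingers measure 117 mm over their backs; the gripper's body (75 mm by 190 mm) begins 51 mm behind the grasp point.
Start: joints at [-1.092, 0.321, -0.07, 1.45, 0.023, 1.371, -0.057], TCP at [0.291, 0.581, 0.242] pointing down, gripper open.
Joint ranges: [-2.86, 2.86], [-0.3, 2.09], [-1.38, 1.24], [0.06, 2.45], [-1.56, 4.7], [0.09, 2.05], [-2.69, 2.69]. Speed limits (rad/s): [2.57, 2.57, 3.14, 3.14, 3.14, 3.14, 3.14].

## Interface

Orientations are given as a rotation vector (axis times angle).
In Python, from bench import readout, capture, ticket, spot_in, masks_of gives the robot as it stands.
- The arm moves only by the shell command python3 -m creep 'ROWS' [FORCE]. ROWS is a JSON object of lists of equal length, an entry for each row: "dr": the turn, a rotation vector about the tool's x, y, z in degrees, a list of three; "dp": the shift along the tool's x, y, z in mm, a list of three; "claw": the closure, from 0 (fully open) to 1 (shut). In form: {"dr": [[ax, ay, az], ...], "dp": [[tx, ty, tz], ...], "claw": [claw, ...]}. A call has 1 to 8 rows; each row is the pose to reach, as a shift and turn from the pose commanded when the call began, along the tool's axes at that moment; what a row does not reach only later rows make up. A row lasts 1/12 s, in which the tool goes at most 41.7 mm and 7.16 degrees, less where a joint would pass 70% of its speed; a pose out of reach is approached as far as the arm can. A call with a gripper value outside its range is refused whole. The fingers move at their own pace and stop on an object; FORCE is the grip in N (left out, the last holds). Time passes only in rows, so rows that repeat a pose let the fingers close. It gives the time, the measured TCP pose, the force, the opening and the grip force at its end, in the units of the state.
- readout.observe(): the state, without advancing time (a new reading comes with each control period).
- capture(name): name is "side" or "top" or "wrist"; returns a dict with "image" (420x560x3 uint8, red, green, blue), "fov_y" (degrees; the focal length in pixels is half the picture's height over the tangent of half this angle, whatever the lens; pixels are square), "cx", "cy" (the principal point, pixels), "extrinsics" (4x4, takes a point from camera to world coordinates). Camera axes: x right, y up, looking along -z (the intrinsics and any distortion apply to the point x, -y, -z); pixel columns grow to the right and rows downward; lengths in m; the calibration is good to about 2 mm. A picture is of the moment at which its call begins. There is no depth.
- ticket.job_done(): hands the job in; it is judged then, once.
Trained networks look in a picture, given as the dict that the camera call returned (one of the last four; its "shot" number tells which), for a name from the list of things; names that differ only in an ending like _2 or _b are one class to them, and where a whole thing is asked for, a point or a joint stands for the part that bears it (a point fixed in the world has none). Each returns a list of dicts, best first, with "conf" (0 to 1); they miss things now and then, are a little off and sometimes report something else, mostly with a low value. They report only what shows in the picture. A call takes as long as a camera call. They do not tell look-alikes from the thing itself.
- spot_in(query, picture): "xy" ([column, row] in pixels, amid what is visible of it).
- masks_of(query, picture): "region" (420x560 bool, what is visible of it) and "xy" ([column, row] in pixels, amid what is visible of it).
The state is a dict: "time_s": time; "joints": joint angles; "joint_vel": joint speeds; "tau": joint torques, N m; "position": TCP position; "ee_rot": TCP orientation; "wrist_force": force on the tool from outside, world axes, zero at the start; "torque": the same for the moment, N m; "opening": finger opening in m; "finger_force": force on a finger pad.
Only numpy, scipy, OpenCV 4.12 (cv2) and the standard library are available. Lean on these libraries where they do the work, as an engineer would, in place of code of your own. Each camera call takes 0.05 s, during which the arm holds its last target. There are 200 camera calls.

## Working session

There is one attempt and no reset: what is moved stays moved. The work goes in short steps, Python scripts to look and compute and a shell command to move; the robot and the scene stay as the last step left them, time stands still between calls to the robot, and variables do not carry over. Pictures are saved under pics/ and viewed, at most 10 in all, crops included, and the job is handed in when it is done.

```bash
ls; mkdir -p pics; cat > h.py <<'E'
import numpy as np, cv2
from bench import readout, capture, ticket, spot_in, masks_of
def ray(c,xy):
    H=c["image"].shape[0]; f=H/2/np.tan(np.radians(c["fov_y"])/2)
    d=np.array([(xy[0]-c["cx"])/f,-(xy[1]-c["cy"])/f,-1.]); E=np.array(c["extrinsics"])
    d=E[:3,:3]@d; return E[:3,3],d/np.linalg.norm(d)
def proj(c,p):
    H=c["image"].shape[0]; f=H/2/np.tan(np.radians(c["fov_y"])/2)
    E=np.array(c["extrinsics"]); q=E[:3,:3].T@(np.array(p)-E[:3,3]); return np.array([c["cx"]+f*q[0]/-q[2], c["cy"]-f*q[1]/-q[2]])
def tri(rs):
    A=sum(np.eye(3)-np.outer(d,d) for o,d in rs); b=sum((np.eye(3)-np.outer(d,d))@o for o,d in rs)
    p=np.linalg.solve(A,b); return p,[np.linalg.norm(np.cross(p-o,d)) for o,d in rs]
def atz(c,xy,z):
    o,d=ray(c,xy); return o+d*(z-o[2])/d[2]
E
python3 - <<'E'
from h import *
s=readout.observe(); print(s)
for n in ["side","top"]:
    c=capture(n); print({k:v for k,v in c.items() if k!="image"})
    cv2.imwrite(f"pics/{n}0.png",c["image"][...,::-1])
    for q in ["press","toggle_bar","pad_tip","bottle","closure_top","cap_hinge","cap_lip","nest","toggle_hinge","jar","tin","food_box","tall_bottle1","spare_cap1","scoop"]:
        print(q,[(np.round(r["xy"]).tolist(),round(r["conf"],2)) for r in spot_in(q,c)])
E
```

```text
pics
{'time_s': 0.0, 'joints': array([-1.09191033,  0.32183328, -0.07010692,  1.45167063,  0.02260084,
        1.37080208, -0.05693598]), 'joint_vel': array([-2.76298611e-05,  1.36415839e-03, -4.33238422e-04, -2.13289537e-03,
       -3.31605898e-04,  2.97666504e-03, -5.69457180e-04]), 'tau': array([-7.46390360e-04, -4.91277838e+01, -4.04345104e-01, -3.12532496e+01,
       -6.39301445e-02,  4.36713675e-02,  1.77364564e-04]), 'position': array([0.29114915, 0.58056706, 0.24045717]), 'ee_rot': array([-7.23424614e-01, -3.05680116e+00,  2.97348376e-03]), 'wrist_force': array([-0.03024029,  0.23835673, -0.33664166]), 'torque': array([ 0.02335889, -0.04071196,  0.01918881]), 'finger_force': 0.0, 'opening': 0.08744877310363826}
{'fov_y': 46.79887075721594, 'cx': 279.24597936739076, 'cy': 209.29408949350832, 'extrinsics': array([[-0.97796026,  0.12652624, -0.16608685,  0.37515742],
       [-0.20808004, -0.65621514,  0.72531675,  0.82830227],
       [-0.01721711,  0.74389031,  0.66807992,  0.94383381],
       [ 0.        ,  0.        ,  0.        ,  1.        ]]), 'shot': 1}
press [([282.0, 241
[... 1660 characters left out ...]
, 0.62), ([245.0, 158.0], 0.58), ([207.0, 252.0], 0.53), ([214.0, 137.0], 0.31), ([333.0, 135.0], 0.16)]
cap_hinge [([253.0, 220.0], 0.76), ([245.0, 156.0], 0.76), ([209.0, 194.0], 0.74), ([207.0, 248.0], 0.45), ([156.0, 231.0], 0.44)]
cap_lip [([244.0, 160.0], 0.68), ([206.0, 252.0], 0.65), ([247.0, 218.0], 0.64), ([210.0, 192.0], 0.59), ([318.0, 197.0], 0.44)]
nest [([289.0, 214.0], 0.7)]
toggle_hinge [([291.0, 213.0], 0.63)]
jar [([156.0, 234.0], 0.77)]
tin [([399.0, 273.0], 0.23)]
food_box [([443.0, 212.0], 0.87)]
tall_bottle1 [([333.0, 138.0], 0.93), ([216.0, 136.0], 0.75), ([292.0, 203.0], 0.47)]
spare_cap1 [([277.0, 187.0], 0.71), ([281.0, 257.0], 0.55)]
scoop [([400.0, 268.0], 0.94)]
```

```bash
python3 - <<'E'
import cv2
for n,(x0,y0,x1,y1) in {"side":(140,120,400,420),"top":(130,100,480,310)}.items():
    im=cv2.imread(f"pics/{n}0.png")[y0:y1,x0:x1]; s=2; 
    im=cv2.resize(im,None,fx=s,fy=s,interpolation=cv2.INTER_CUBIC); print(im.shape); cv2.imwrite(f"pics/{n}0c.png",im)
E
```

```text
(600, 520, 3)
(420, 700, 3)
```

View pics/side0c.png

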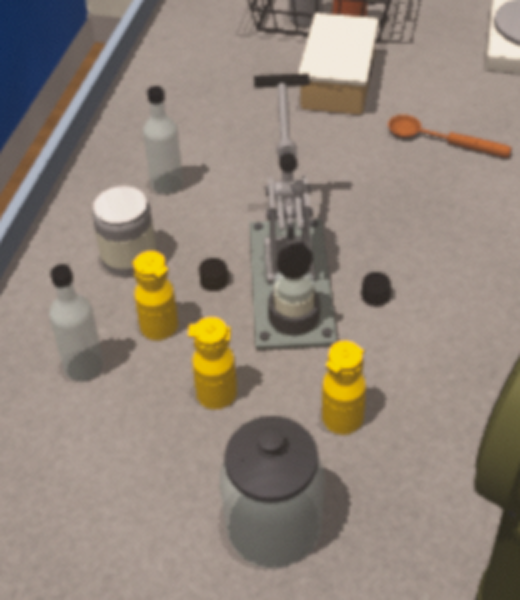

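View pics/top0c.png

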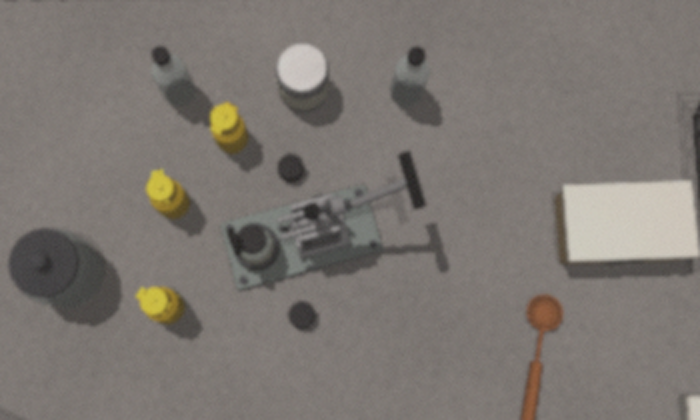

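```bash
cat > fit.py <<'E'
from h import *
from scipy.optimize import least_squares
T=dict(fov_y=47.283581292407085,cx=285.131,cy=203.913,image=np.zeros((420,560)),extrinsics=np.array([[-4.44193293e-04,9.85193333e-01,-1.71446493e-01,.355019932],[-9.99859119e-01,-3.31430537e-03,-1.64547013e-02,-.0360514833],[-1.67792881e-02,1.71415031e-01,9.85056010e-01,1.35869056],[0,0,0,1]]))
S=dict(fov_y=46.79887075721594,cx=279.246,cy=209.294,image=np.zeros((420,560)),extrinsics=np.array([[-0.97796026,.12652624,-.16608685,.37515742],[-.20808004,-.65621514,.72531675,.82830227],[-.01721711,.74389031,.66807992,.94383381],[0,0,0,1]]))
def P(p,q): c,s=np.cos(p[2]),np.sin(p[2]); return np.array([p[0]+c*q[0]-s*q[1],p[1]+s*q[0]+c*q[1],q[2]])
L=.1075;W=.05
# world layout: nest toward +y, press +y ~ -x
pt=[(T,(242.5,211),(L,-W,.012)),(T,(250,245),(L,W,.012)),(T,(320,224),(-L,W,.012)),(T,(311.5,194),(-L,-W,.012)),
 (S,(268.5,293.5),(L,-W,.012)),(S,(308.5,291.5),(L,W,.012)),
 (T,(332.5,177.5),(-.1493,-.035,.220)),(T,(339,202),(-.1493,.035,.220)),(S,(268,160),(-.1493,-.035,.220)),(S,(294,159.5),(-.1493,.035,.220))]
if __name__=="__main__":
    r=least_squares(lambda p:np.concatenate([proj(c,P(p,q))-np.array(xy) for c,xy,q in pt]),[.35,-.05,1.75],loss="soft_l1")
    print(r.x,np.degrees(r.x[2])); print(np.round([proj(c,P(r.x,q))-np.array(xy) for c,xy,q in pt],1).tolist())
    p=r.x
    for n,q in dict(nest=(.06,0,.012),bar=(-.1493,0,.22),tophinge=(-.039,0,.134),barlock=(-.039+.14*np.sin(.57),0,.134+.14*np.cos(.57)),ctop=(.06,0,.12)).items(): w=P(p,q); print(n,w.round(4),proj(T,w).round(),proj(S,w).round())
    pl,e=tri([ray(T,(247,218)),ray(S,(286,249.5))]); print("lip",pl,e)
    pl,e=tri([ray(T,(335.7,189.7)),ray(S,(281,160))]); print("bar tri",pl,e)
    for n,t,s in [("tall1",(333,138),(219,194)),("jar",(156,234),(275,368)),("y1",(245,156),(212,254)),("y2",(210,193),(246,289)),("y3",(207,250),(316,303))]: print(n,tri([ray(T,t),ray(S,s)]))
E
python3 fit.py
```

```text
[0.5496413  0.00227042 1.83702657] 105.25386934318104
[[-4.0, -0.1], [-2.7, -0.2], [0.9, 0.6], [-0.3, -2.8], [-0.3, 0.1], [1.1, -0.2], [0.1, -1.9], [1.8, 0.9], [-0.5, 0.3], [1.2, -0.5]]
nest [0.5339 0.0602 0.012 ] [259. 223.] [288. 277.]
bar [ 0.5889 -0.1418  0.22  ] [337. 189.] [281. 160.]
tophinge [ 0.5599 -0.0354  0.134 ] [293. 207.] [285. 214.]
barlock [0.54   0.0375 0.2519] [262. 207.] [286. 198.]
ctop [0.5339 0.0602 0.12  ] [256. 218.] [287. 247.]
lip [0.53177729 0.08271449 0.13612271] [np.float64(0.0004922551020318128), np.float64(0.0004922551020318802)]
bar tri [ 0.58842295 -0.13924289  0.22045431] [np.float64(0.0008254790818046821), np.float64(0.0008254790818047626)]
tall1 (array([ 0.76744645, -0.14763646,  0.07265465]), [np.float64(0.0027179688696605643), np.float64(0.0027179688696605713)])
jar (array([0.50104286, 0.33728785, 0.0645168 ]), [np.float64(0.002690904367785916), np.float64(0.002690904367785607)])
y1 (array([0.70860807, 0.0943956 , 0.09646503]), [np.float64(0.001105074878313281), np.float64(0.001105074878313222)])
y2 (array([0.60253256, 0.1856976 , 0.10345969]), [np.float64(0.0012327249169383626), np.float64(0.0012327249169383778)])
y3 (array([0.44862202, 0.19028596, 0.09974155]), [np.float64(0.003280937908676576), np.float64(0.0032809379086765557)])
```

```bash
cat > go.py <<'E'
# usage: go.py px py z(mm, press frame TCP) [yawoff deg] [pitch]: tool x = press dir at yawoff
import sys
from h import *
from scipy.spatial.transform import Rotation as R
PR=np.array([0.5496,0.0023,1.837])
def toP(w):
    c,s=np.cos(PR[2]),np.sin(PR[2]); d=np.array(w)[:2]-PR[:2]; return np.array([c*d[0]+s*d[1],-s*d[0]+c*d[1],w[2]])*1000
def toW(q):
    c,s=np.cos(PR[2]),np.sin(PR[2]); q=np.array(q)/1000; return np.array([PR[0]+c*q[0]-s*q[1],PR[1]+s*q[0]+c*q[1],q[2]])
if __name__=="__main__":
    s=readout.observe(); Rc=R.from_rotvec(s["ee_rot"])
    print("t",round(s["time_s"],2),"press-frame TCP mm",toP(s["position"]).round(1),"F",s["wrist_force"].round(1),"open",round(s["opening"],4))
    if len(sys.argv)>3:
        a=[float(v) for v in sys.argv[1:]]; yo=a[3] if len(a)>3 else 0
        Rt=R.from_euler("z",PR[2]+np.radians(yo))*R.from_euler("x",np.pi)
        print("dr",np.degrees((Rc.inv()*Rt).as_rotvec()).round(1),"dp",(1000*Rc.inv().apply(toW(a[:3])-s["position"])).round(1))
E
python3 go.py 140 0 250
```

```text
t 1.6 press-frame TCP mm [626.3  96.9 241.6] F [-0.9  0.1  0.4] open 0.0864
dr [ 0.  -0.  48.1] dp [-396.8 -297.4   -8.4]
```

```bash
python3 -m creep '{"dr":[[0,0,7],[0,0,14],[0,0,21],[0,0,28],[0,0,35],[0,0,42],[0,0,48],[0,0,48]],"dp":[[-30,-22,-8],[-60,-45,-8],[-90,-67,-8],[-120,-90,-8],[-150,-112,-8],[-180,-135,-8],[-210,-157,-8],[-240,-180,-8]],"claw":[1,1,1,1,1,1,1,1]}' 10; python3 go.py 140 0 250
```

```text
time_s: 2.27
position: [0.4259, 0.3109, 0.2499]
ee_rot: [1.91, 2.494, 0.002]
wrist_force: [0.5, -0.2, -0.5]
opening: 0.0414
finger_force: 0.0
t 2.27 press-frame TCP mm [330.3  38.2 249.9] F [ 0.5 -0.2 -0.5] open 0.0414
dr [ 0.  -0.  -0.1] dp [-190.2   38.6   -0.2]
```

```bash
python3 -m creep '{"dr":[[0,0,0],[0,0,0],[0,0,0],[0,0,0],[0,0,0],[0,0,0],[0,0,0],[0,0,0]],"dp":[[-30,7,0],[-60,14,0],[-90,21,0],[-120,28,0],[-150,35,0],[-180,39,0],[-190,39,0],[-190,39,0]],"claw":[1,1,1,1,1,1,1,1]}'; python3 - <<'E'
from go import *
c=capture("wrist"); cv2.imwrite("pics/w1.png",c["image"][...,::-1]); print(c["fov_y"],toP(c["extrinsics"][:3,3]))
for q in ["bottle","closure_top","cap_hinge","cap_lip","pad_tip","toggle_bar"]:
    print(q,[(np.round(r["xy"]).tolist(),round(r["conf"],2)) for r in spot_in(q,c)])
for n,q in dict(nest=(60,0,12),ctop=(60,0,120),hinge=(79,0,120),lip=(79,0,163),cR=(107.5,-50,12),cL=(107.5,50,12)).items(): print(n,proj(c,toW(q)).round())
E
python3 go.py
```

```text
time_s: 2.93
position: [0.5142, 0.1361, 0.2498]
ee_rot: [1.912, 2.492, -0.0]
wrist_force: [-0.4, 0.8, -0.0]
opening: 0.0007
finger_force: 0.0
60.46246474090467 [ 2.14477591e+02 -3.56583559e-01  3.92291053e+02]
bottle [([225.0, 114.0], 0.97), ([442.0, 257.0], 0.97), ([278.0, 239.0], 0.81), ([388.0, 164.0], 0.77), ([277.0, 269.0], 0.33)]
closure_top [([218.0, 114.0], 0.77), ([402.0, 175.0], 0.73), ([277.0, 280.0], 0.62), ([460.0, 274.0], 0.55)]
cap_hinge [([464.0, 276.0], 0.94), ([218.0, 115.0], 0.86), ([400.0, 170.0], 0.68), ([282.0, 274.0], 0.45)]
cap_lip [([472.0, 280.0], 0.82), ([219.0, 114.0], 0.79), ([280.0, 225.0], 0.63), ([401.0, 173.0], 0.61)]
pad_tip [([279.0, 227.0], 0.51)]
toggle_bar [([278.0, 342.0], 0.63)]
nest [278. 246.]
ctop [279. 295.]
hinge [278. 274.]
lip [278. 301.]
cR [324. 206.]
cL [233. 206.]
t 3.28 press-frame TCP mm [143.9  -0.9 249.5] F [-0.7  0.4 -0.3] open 0.0
```

View pics/w1.png

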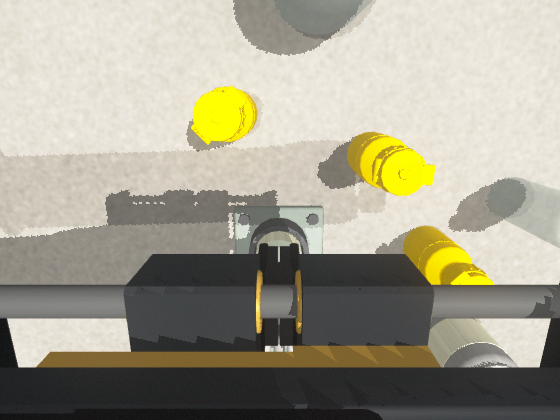

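```bash
python3 -m creep '{"dr":[[0,0,0],[0,0,0],[0,0,0],[0,0,0],[0,0,0],[0,0,0],[0,0,0],[0,0,0]],"dp":[[-8,-1,20],[-17,-1,40],[-25,-1,60],[-34,-1,80],[-34,-1,80],[-39,-1,80],[-43,-1,80],[-46,-1,80]],"claw":[1,1,1,1,1,1,1,1]}'; python3 go.py; python3 - <<'E'
from go import *
c=capture("side"); im=c["image"][180:320,210:370]; cv2.imwrite("pics/s1.png",cv2.resize(im[...,::-1],None,fx=4,fy=4,interpolation=cv2.INTER_CUBIC))
E
```

```text
time_s: 3.95
position: [0.5254, 0.0956, 0.1712]
ee_rot: [1.903, 2.498, 0.004]
wrist_force: [-1.2, 0.5, -0.2]
opening: 0.0006
finger_force: 0.2
t 3.95 press-frame TCP mm [ 96.4  -1.2 171.2] F [-1.2  0.5 -0.2] open 0.0006
```

View pics/s1.png

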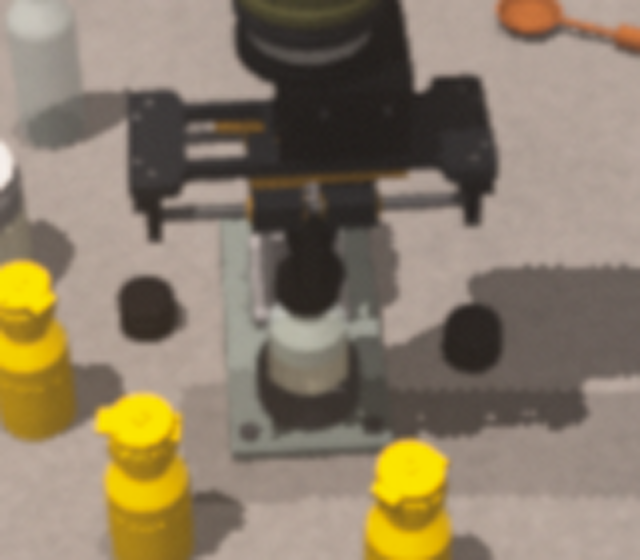

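```bash
python3 -m creep '{"dr":[[0,0,0],[0,0,0],[0,0,0],[0,0,0],[0,0,0],[0,0,0],[0,0,0],[0,0,0]],"dp":[[-4,0,0],[-8,0,0],[-12,0,0.5],[-16,0,1],[-20,0,2.5],[-23,0,4],[-26,0,6],[-29,0,8]],"claw":[1,1,1,1,1,1,1,1]}'; python3 go.py 58 0 148
```

```text
time_s: 4.67
position: [0.5321, 0.0668, 0.1613]
ee_rot: [-1.904, -2.498, 0.0]
wrist_force: [0.3, 0.3, 0.2]
opening: 0.0003
finger_force: 0.2
t 4.67 press-frame TCP mm [ 6.680e+01 -1.000e-01  1.613e+02] F [0.3 0.3 0.2] open 0.0003
dr [-0.  -0.   0.1] dp [-8.8 -0.1 13.3]
```

```bash
python3 -m creep '{"dr":[[0,0,0],[0,0,0],[0,0,0],[0,0,0],[0,0,0],[0,0,0],[0,0,0],[0,0,0]],"dp":[[-3,0,2],[-5,0,5],[-7,0,7],[-9,0,9],[-10,0,11],[-11,0,12],[-11,0,12.5],[-11,0,13]],"claw":[1,1,1,1,1,1,1,1]}'; python3 go.py 58 0 148
```

```text
time_s: 5.33
position: [0.535, 0.0564, 0.1485]
ee_rot: [1.904, 2.498, -0.0]
wrist_force: [0.4, -1.5, -0.1]
opening: 0.0004
finger_force: 0.2
t 5.33 press-frame TCP mm [ 56.   -0.2 148.5] F [ 0.4 -1.5 -0.1] open 0.0004
dr [-0.   0.   0.1] dp [ 2.  -0.2  0.5]
```

Lower in small steps, watching the force.

```bash
python3 -m creep '{"dr":[[0,0,0],[0,0,0],[0,0,0],[0,0,0]],"dp":[[0,0,0.7],[0,0,1.4],[0,0,2],[0,0,2]],"claw":[1,1,1,1]}'; python3 go.py
```

```text
time_s: 5.67
position: [0.5353, 0.0566, 0.1471]
ee_rot: [1.904, 2.498, 0.001]
wrist_force: [-0.8, -0.6, 3.9]
opening: 0.0004
finger_force: 1.9
t 5.67 press-frame TCP mm [ 56.1  -0.5 147.1] F [-0.8 -0.6  3.9] open 0.0004
```

```bash
python3 -m creep '{"dr":[[0,0,0],[0,0,0],[0,0,0],[0,0,0],[0,0,0],[0,0,0],[0,0,0],[0,0,0]],"dp":[[0,0,-8],[0,0,-30],[0,0,-60],[0,0,-90],[0,0,-120],[0,0,-150],[0,0,-180],[0,0,-185]],"claw":[1,1,1,1,1,1,1,1]}'; python3 - <<'E'
from go import *
c=capture("side"); im=c["image"][160:310,210:370]; cv2.imwrite("pics/s2.png",cv2.resize(im[...,::-1],None,fx=4,fy=4,interpolation=cv2.INTER_CUBIC))
print(readout.observe()["joints"].round(2))
print(tri([ray(__import__("fit").T,(286,206)),ray(__import__("fit").S,(284,201.5))])[0], toP(tri([ray(__import__("fit").T,(286,206)),ray(__import__("fit").S,(284,201.5))])[0]))
E
python3 go.py -138 20 260 -90;python3 go.py -138 20 260 90
```

```text
time_s: 6.33
position: [0.5369, 0.0567, 0.3376]
ee_rot: [1.901, 2.494, 0.011]
wrist_force: [0.0, 0.0, -0.4]
opening: 0.0004
finger_force: 0.0
[-0.56  0.04  0.43  1.59 -0.02  1.5   0.13]
[ 0.55512728 -0.01855228  0.19039712] [-2.15718598e+01  1.53037812e-01  1.90397118e+02]
t 6.38 press-frame TCP mm [ 55.9  -1.8 336.1] F [ 1.4 -0.6  0.3] open 0.0003
dr [ 0.3 -0.3 90.1] dp [-193.9  -22.8   75.9]
t 6.38 press-frame TCP mm [ 55.9  -1.8 336.1] F [ 1.4 -0.6  0.3] open 0.0003
dr [  0.3   0.3 -89.9] dp [-193.9  -22.8   75.9]
```

View pics/s2.png

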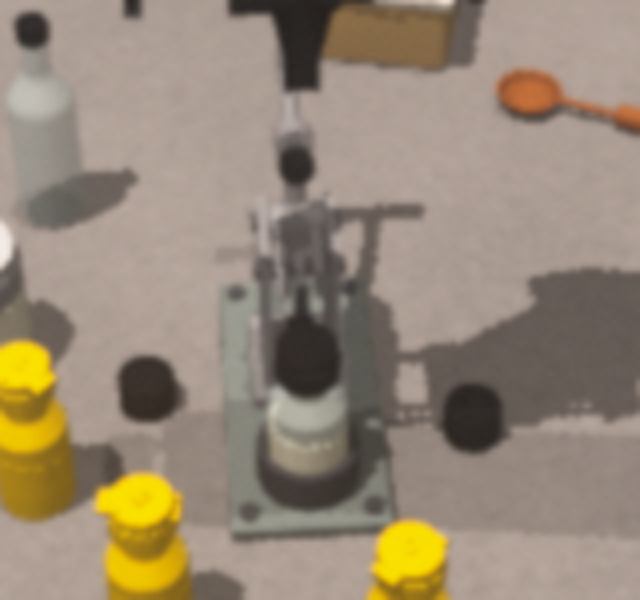

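```bash
python3 - <<'E'
from go import *
from fit import S
f=lambda q:((proj(S,toW(q))-[210,160])*4).round()
for q in [(36,0,124),(41,0,129),(79,0,129),(79,0,120),(60,0,129),(60,19,129),(60,-19,129),(25,0,124),(36,0,140),(0,0,142)]: print(q,f(q))
c=capture("top"); im=c["image"][170:260,220:340]; cv2.imwrite("pics/t2.png",cv2.resize(im[...,::-1],None,fx=5,fy=5,interpolation=cv2.INTER_CUBIC))
E
```

```text
(36, 0, 124) [306. 315.]
(41, 0, 129) [307. 315.]
(79, 0, 129) [311. 362.]
(79, 0, 120) [312. 373.]
(60, 0, 129) [309. 338.]
(60, 19, 129) [342. 337.]
(60, -19, 129) [277. 340.]
(25, 0, 124) [305. 302.]
(36, 0, 140) [306. 296.]
(0, 0, 142) [302. 251.]
```

View pics/t2.png

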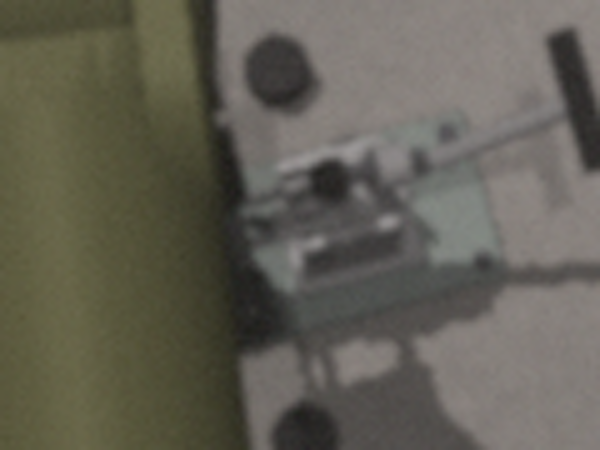

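```bash
python3 -m creep '{"dr":[[0,0,7],[0,0,14],[0,0,21],[0,0,28],[0,0,35],[0,0,42],[0,0,49],[0,0,56]],"dp":[[-24,-3,0],[-48,-6,0],[-72,-9,0],[-97,-11,0],[-121,-14,0],[-145,-17,0],[-170,-20,0],[-194,-23,0]],"claw":[0.42,0.42,0.42,0.42,0.42,0.42,0.42,0.42]}'; python3 go.py -138 20 300 -90
```

```text
time_s: 7.1
position: [0.5635, -0.1377, 0.3296]
ee_rot: [-2.857, -1.303, 0.004]
wrist_force: [-1.5, 0.2, 0.4]
opening: 0.0455
finger_force: 0.0
t 7.1 press-frame TCP mm [-138.7   23.4  329.6] F [-1.5  0.2  0.4] open 0.0455
dr [-0.1  0.1 33.8] dp [ 3.3  1.4 29.6]
```

```bash
python3 -m creep '{"dr":[[0,0,7],[0,0,14],[0,0,21],[0,0,28],[0,0,34],[0,0,34]],"dp":[[3,1,0],[3,1,0],[3,1,0],[3,1,0],[3,1,0],[3,1,0]],"claw":[0.42,0.42,0.42,0.42,0.42,0.42]}'; python3 go.py -138 20 222 -90; python3 - <<'E'
from go import *
im=[]
for n,(a,b,d,e) in dict(side=(200,310,230,350),top=(180,260,220,340)).items():
    c=capture(n); im.append(cv2.resize(c["image"][a:b,d:e,::-1],None,fx=3.5 if n=="side" else 3.5,fy=3.5,interpolation=cv2.INTER_CUBIC))
    print(n,[(np.round(r["xy"]).tolist(),round(r["conf"],2)) for r in spot_in("cap_lip",c)],[(np.round(r["xy"]).tolist(),round(r["conf"],2)) for r in spot_in("closure_top",c)], proj(c,toW((60,0,129))),proj(c,toW((36,0,124))))
im[1]=cv2.copyMakeBorder(im[1],0,im[0].shape[0]-im[1].shape[0],0,0,cv2.BORDER_CONSTANT) 
cv2.imwrite("pics/c3.png",np.clip(np.hstack([i[:, :398] for i in im]).astype(float)*1.6,0,255).astype(np.uint8))
E
```

```text
time_s: 7.6
position: [0.5662, -0.1348, 0.3295]
ee_rot: [-3.113, -0.416, 0.005]
wrist_force: [0.3, -0.1, -0.1]
opening: 0.0502
finger_force: 0.0
t 7.6 press-frame TCP mm [-136.6   20.   329.5] F [ 0.3 -0.1 -0.1] open 0.0502
dr [-0.1  0.2 -0. ] dp [  0.4   1.5 107.5]
side [([312.0, 300.0], 0.76), ([214.0, 254.0], 0.58), ([247.0, 284.0], 0.55), ([275.0, 365.0], 0.33)] [([215.0, 258.0], 0.7), ([287.0, 253.0], 0.67), ([315.0, 300.0], 0.67), ([244.0, 288.0], 0.54)] [287.2909919  244.58727481] [286.6061048  238.75277476]
top [([257.0, 219.0], 0.65), ([242.0, 158.0], 0.63), ([210.0, 194.0], 0.59), ([206.0, 251.0], 0.55)] [([257.0, 216.0], 0.62), ([209.0, 194.0], 0.6), ([207.0, 251.0], 0.59)] [255.93998538 217.39842385] [264.99334327 215.24862531]
```

View pics/c3.png

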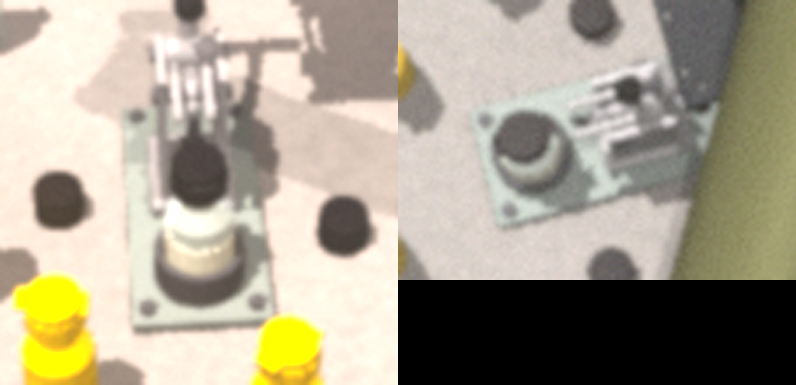

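```bash
python3 -m creep '{"dr":[[0,0,0],[0,0,0],[0,0,0],[0,0,0],[0,0,0],[0,0,0],[0,0,0],[0,0,0]],"dp":[[-2,1.5,25],[-2,1.5,45],[-2,1.5,65],[-2,1.5,80],[-2,1.5,90],[-2,1.5,98],[-2,1.5,106],[-2,1.5,106]],"claw":[0.42,0.42,0.42,0.42,0.42,0.42,0.42,0.42]}'; python3 go.py -138 22 222 -90; python3 - <<'E'
from go import *
c=capture("side"); cv2.imwrite("pics/s3.png",cv2.resize(c["image"][120:250,220:370,::-1],None,fx=4,fy=4,interpolation=cv2.INTER_CUBIC))
E
```

```text
time_s: 8.57
position: [0.565, -0.1368, 0.2244]
ee_rot: [-3.113, -0.42, 0.002]
wrist_force: [-1.2, -0.7, 0.1]
opening: 0.0506
finger_force: 0.0
t 8.57 press-frame TCP mm [-138.3   21.8  224.4] F [-1.2 -0.7  0.1] open 0.0506
dr [-0.   0.1  0.1] dp [-0.2 -0.3  2.4]
```

View pics/s3.png

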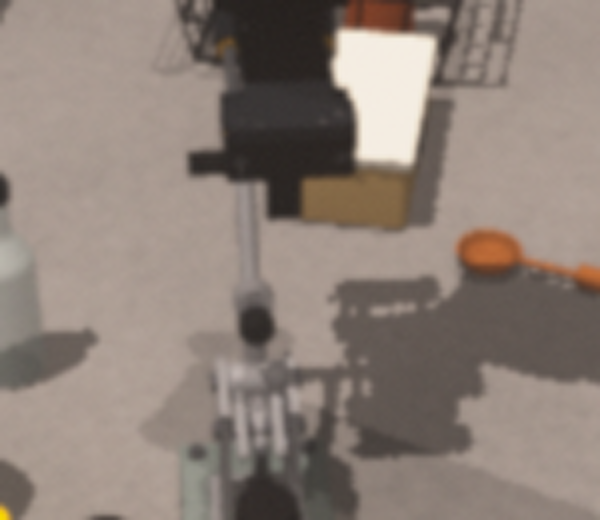

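```bash
python3 -m creep '{"dr":[[0,0,0],[0,0,0],[0,0,0],[0,0,0],[0,0,0],[0,0,0],[0,0,0],[0,0,0]],"dp":[[0,-8,-5],[0,-17,-12],[0,-27,-20],[0,-36,-27],[0,-46,-33],[0,-57,-39],[0,-62,-42],[0,-62,-42]],"claw":[0.42,0.42,0.42,0.42,0.42,0.42,0.42,0.42]}'; python3 go.py -34 22 275 -90
```

```text
time_s: 9.28
position: [0.5503, -0.0766, 0.2707]
ee_rot: [3.113, 0.422, 0.009]
wrist_force: [0.3, -1.8, 0.9]
opening: 0.0503
finger_force: 0.9
t 9.28 press-frame TCP mm [-76.2  20.1 270.7] F [ 0.3 -1.8  0.9] open 0.0503
dr [ 0.  -0.3  0.2] dp [ -1.7 -42.2  -4.4]
```

```bash
python3 -m creep '{"dr":[[0,0,0],[0,0,0],[0,0,0],[0,0,0],[0,0,0],[0,0,0],[0,0,0],[0,0,0]],"dp":[[-1,-7,1],[-1,-14,1],[-2,-21,0],[-2,-28,0],[-2,-35,0],[-2,-42,0],[-2,-48,0],[-2,-54,0]],"claw":[0.42,0.42,0.42,0.42,0.42,0.42,0.42,0.42]}'; python3 go.py 2 22 272 -90
```

```text
time_s: 9.95
position: [0.5324, -0.0251, 0.2673]
ee_rot: [3.113, 0.421, -0.001]
wrist_force: [0.9, -5.8, 1.4]
opening: 0.0506
finger_force: 2.8
t 9.95 press-frame TCP mm [-22.   23.8 267.3] F [ 0.9 -5.8  1.4] open 0.0506
dr [0.  0.  0.1] dp [  1.8 -24.   -4.7]
```

```bash
python3 -m creep '{"dr":[[0,0,0],[0,0,0],[0,0,0],[0,0,0],[0,0,0],[0,0,0],[0,0,0],[0,0,0]],"dp":[[1,-4,-1],[1,-8,-1],[1,-12,-1],[1,-16,0],[1,-20,0],[1,-24,0],[1,-28,1],[1,-32,1]],"claw":[0.42,0.42,0.42,0.42,0.42,0.42,0.42,0.42]}'; python3 go.py 37 22 263 -90
```

```text
time_s: 10.62
position: [0.5252, 0.0017, 0.2664]
ee_rot: [3.109, 0.413, -0.001]
wrist_force: [1.6, -9.6, -2.6]
opening: 0.0509
finger_force: 4.9
t 10.62 press-frame TCP mm [  5.9  23.7 266.4] F [ 1.6 -9.6 -2.6] open 0.0509
dr [ 0.3  0.1 -0.1] dp [  1.6 -31.1   3.3]
```

```bash
python3 -m creep '{"dr":[[0,0,0],[0,0,0],[0,0,0],[0,0,0],[0,0,0],[0,0,0],[0,0,0],[0,0,0]],"dp":[[0,-4,0],[0,-8,1],[0,-12,1],[0,-16,2],[0,-20,3],[0,-23,4],[0,-25,5],[0,-27,5]],"claw":[0.42,0.42,0.42,0.42,0.42,0.42,0.42,0.42]}'; python3 go.py 48 22 257 -90
```

```text
time_s: 11.28
position: [0.5172, 0.0315, 0.2604]
ee_rot: [-3.113, -0.419, 0.004]
wrist_force: [0.3, -1.0, -0.4]
opening: 0.0505
finger_force: 0.3
t 11.28 press-frame TCP mm [ 36.7  23.6 260.4] F [ 0.3 -1.  -0.4] open 0.0505
dr [-0.   0.2  0.1] dp [  1.6 -11.3   3.4]
```

```bash
python3 -m creep '{"dr":[[0,0,0],[0,0,0],[0,0,0],[0,0,0],[0,0,0],[0,0,0],[0,0,0],[0,0,0]],"dp":[[0,-3,1],[0,-6,2],[0,-9,3],[0,-12,4],[0,-15,6],[0,-17,7],[0,-18,7],[0,-18,7]],"claw":[0.42,0.42,0.42,0.42,0.42,0.42,0.42,0.42]}'; python3 go.py; python3 - <<'E'
from go import *
c=capture("side"); print(proj(c,toW((37.3,-30,251.4))),proj(c,toW((20,-30,261)))); cv2.imwrite("pics/s4.png",cv2.resize(c["image"][140:290,210:370,::-1],None,fx=4,fy=4,interpolation=cv2.INTER_CUBIC))
E
```

```text
time_s: 11.95
position: [0.5132, 0.0492, 0.2545]
ee_rot: [-3.113, -0.421, 0.0]
wrist_force: [-0.3, -0.0, 0.7]
opening: 0.0506
finger_force: 0.0
t 11.95 press-frame TCP mm [ 54.8  22.7 254.5] F [-0.3 -0.   0.7] open 0.0506
[272.55585955 198.94932917] [272.07704492 190.53213808]
```

View pics/s4.png

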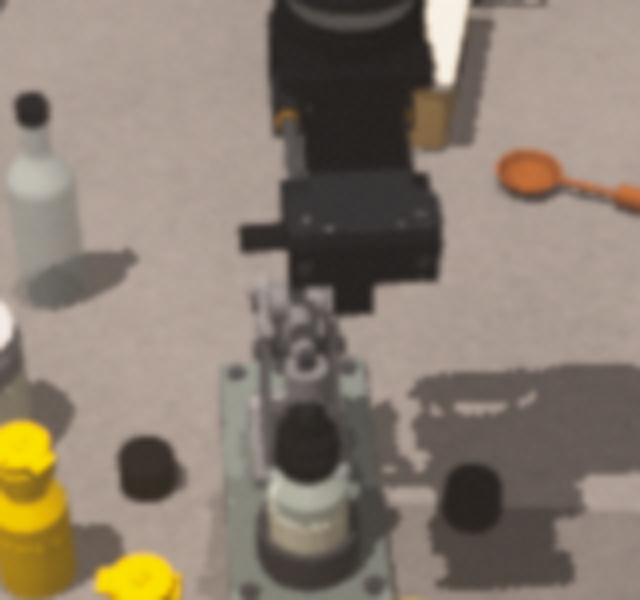

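```bash
python3 -m creep '{"dr":[[0,0,0],[0,0,0],[0,0,0],[0,0,0],[0,0,0],[0,0,0],[0,0,0],[0,0,0]],"dp":[[0,15,1],[0,28,1],[0,36,-1],[0,42,-4],[0,48,-7],[0,54,-9],[0,60,-11],[0,66,-12]],"claw":[0.42,0.42,0.42,0.42,0.42,0.42,0.42,0.42]}'; python3 go.py -56 22 273 -90
```

```text
time_s: 12.67
position: [0.5312, -0.014, 0.2673]
ee_rot: [-3.112, -0.422, -0.002]
wrist_force: [-0.2, -1.0, 1.1]
opening: 0.0509
finger_force: 0.0
t 12.67 press-frame TCP mm [-10.9  22.1 267.3] F [-0.2 -1.   1.1] open 0.0509
dr [-0.  -0.1  0.2] dp [-0.1 45.1 -5.7]
```

```bash
python3 -m creep '{"dr":[[0,0,0],[0,0,0],[0,0,0],[0,0,0],[0,0,0],[0,0,0],[0,0,0],[0,0,0]],"dp":[[0,9,-2],[0,19,-4],[0,29,-5],[0,39,-5],[0,49,-5],[0,59,-4],[0,69,-2],[0,79,0]],"claw":[0.42,0.42,0.42,0.42,0.42,0.42,0.42,0.42]}'; python3 go.py -136 22 249 -90
```

```text
time_s: 13.33
position: [0.5521, -0.0917, 0.2663]
ee_rot: [-3.113, -0.42, -0.0]
wrist_force: [-0.5, 4.1, 1.5]
opening: 0.0506
finger_force: 1.4
t 13.33 press-frame TCP mm [-91.3  22.3 266.3] F [-0.5  4.1  1.5] open 0.0506
dr [-0.  -0.   0.1] dp [ 0.2 44.7 17.3]
```

```bash
python3 -m creep '{"dr":[[0,0,0],[0,0,0],[0,0,0],[0,0,0],[0,0,0],[0,0,0],[0,0,0],[0,0,0]],"dp":[[0,9,1],[0,18,4],[0,27,8],[0,36,12],[0,45,18],[0,53,24],[0,60,30],[0,66,35]],"claw":[0.42,0.42,0.42,0.42,0.42,0.42,0.42,0.42]}'; python3 go.py -168 22 220 -90
```

```text
time_s: 14.0
position: [0.5694, -0.1558, 0.2308]
ee_rot: [3.113, 0.419, -0.0]
wrist_force: [0.5, 1.6, 0.1]
opening: 0.0508
finger_force: 1.4
t 14.0 press-frame TCP mm [-157.7   22.5  230.8] F [0.5 1.6 0.1] open 0.0508
dr [0.  0.  0.1] dp [ 0.5 10.3 10.8]
```

```bash
python3 -m creep '{"dr":[[0,0,0],[0,0,0],[0,0,0],[0,0,0],[0,0,0],[0,0,0]],"dp":[[0,3,4],[0,5,7],[0,7,9],[0,8,10],[0,9,10],[0,9,10]],"claw":[0.42,0.42,0.42,0.42,0.42,0.42]}'; python3 go.py -168 22 220 -90
```

```text
time_s: 14.5
position: [0.5712, -0.1625, 0.2213]
ee_rot: [-3.112, -0.421, 0.002]
wrist_force: [-2.2, 2.2, -1.0]
opening: 0.0504
finger_force: 1.4
t 14.5 press-frame TCP mm [-164.7   22.5  221.3] F [-2.2  2.2 -1. ] open 0.0504
dr [-0.1  0.1  0.2] dp [0.5 3.3 1.3]
```

```bash
python3 -m creep '{"dr":[[0,0,0],[0,0,0],[0,0,0],[0,0,0]],"dp":[[0,1,0],[0,2,1],[0,3,1],[0,3,1]],"claw":[0.42,0.42,0.42,0.42]}'; python3 go.py -142 22 220 -90
```

```text
time_s: 14.83
position: [0.5716, -0.1627, 0.2207]
ee_rot: [-3.107, -0.423, 0.003]
wrist_force: [-6.1, 7.5, 3.5]
opening: 0.0505
finger_force: 4.6
t 14.83 press-frame TCP mm [-165.    22.1  220.7] F [-6.1  7.5  3.5] open 0.0505
dr [-0.4  0.1  0.3] dp [  0.3 -23.    0.9]
```

```bash
python3 -m creep '{"dr":[[0,0,0],[0,0,0],[0,0,0],[0,0,0],[0,0,0],[0,0,0],[0,0,0],[0,0,0]],"dp":[[0,-6,0],[0,-12,0],[0,-18,0],[0,-20,0],[0,-20,-20],[0,-20,-50],[0,-20,-80],[0,-20,-110]],"claw":[0.42,0.42,0.42,0.42,0.42,0.42,0.42,0.42]}'; python3 go.py; python3 - <<'E'
from go import *
im=[]
for n,(a,b,d,e) in dict(side=(150,290,220,340),top=(170,260,220,360)).items():
    c=capture(n); im.append(cv2.resize(c["image"][a:b,d:e,::-1],None,fx=3,fy=3,interpolation=cv2.INTER_CUBIC))
    print(n,proj(c,toW((-149.3,-30,220))),proj(c,toW((60,0,124))),[(np.round(r["xy"]).tolist(),round(r["conf"],2)) for r in spot_in("toggle_bar",c)])
im[1]=cv2.copyMakeBorder(im[1],0,im[0].shape[0]-im[1].shape[0],0,0,cv2.BORDER_CONSTANT)
cv2.imwrite("pics/c5.png",np.hstack(im))
E
```

```text
time_s: 15.5
position: [0.567, -0.1472, 0.3319]
ee_rot: [3.113, 0.42, 0.001]
wrist_force: [-0.2, -0.5, -0.1]
opening: 0.0506
finger_force: 0.0
t 15.5 press-frame TCP mm [-148.8   22.6  331.9] F [-0.2 -0.5 -0.1] open 0.0506
side [269.45572276 160.18716747] [287.30416674 246.07874126] [([282.0, 191.0], 0.76)]
top [333.21025454 177.5439486 ] [256.08738117 217.67454718] [([280.0, 136.0], 0.74), ([281.0, 217.0], 0.71)]
```

View pics/c5.png

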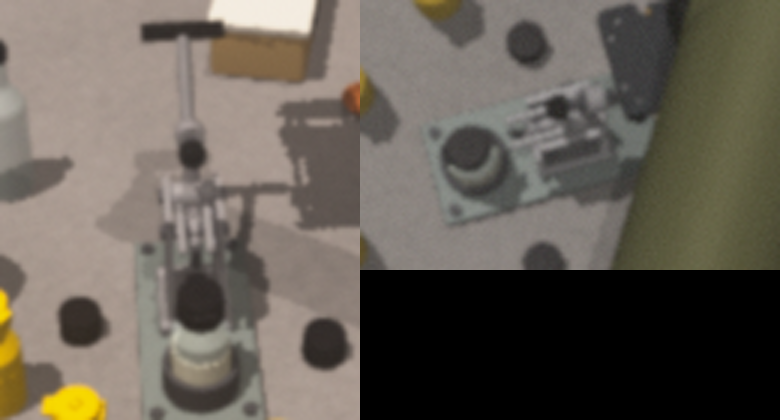

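The handle bar is back at its rest: side view row 160, where the fit puts it. The bottle stands capped in the nest and the gripper is clear of everything.

```bash
python3 -c "
from bench import ticket
print(ticket.job_done())"
```

```text
the job is handed in; nothing more can be done
None
```

I handed the job in with the flip cap shut, the press swung to its lock and back to rest, and the bottle standing capped in the nest. No verdict was returned, and I inferred that the closure is home from the handle snapping to its locked position rather than measuring it.

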